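Snap the cover of the long sample box shut

TASK

The cover of the long sample box has only been laid on its catches. Press the cover down at both ends until each end clicks home and it sits fully down and level all round; keep the little vial standing where it is, and leave the cover alone when done.

Things in the scene. Friction and masses are not known exactly. Their poses are not given: they have to be found in the camera images.
- cover: Loose grey oblong snap-fit cover, 172 x 90 mm, laid right way up on the long box; the shut square box, 116 mm, is not part of the job. Origin: centre of its flat top; x along its length, y across, z up. Skirt reaches 26 mm below the top. Dark thumb ribs 52 to 70 mm from the centre at each end mark where to press. At the start level, top 66 mm above the work surface; fully down 54 mm, then rigid.
- box: Long grey box under the cover, 160 x 76 mm, 50 mm high, fixed. Origin: centre of its underside, on the work surface; x along its length, y across, z up. A sprung catch at each short end: the cover's end goes down 12 mm under 7 to 15 N on its thumb ribs, snaps past the catch and stays; the other end stays up until pressed. The skirt keeps the cover from sliding off.
- vial: Small upright clear vial with a screw cap, 26 mm in diameter, 50 mm tall, standing loose between the two boxes. Origin: centre of its underside; z up. To be left standing where it is.
There are look-alikes about, which are no part of the job. Leave any green or orange look-alike of the cover alone.

How it is judged:
At the end, for the whole second after the job is handed in: The cover is snapped down on the long box: the centre of its top within 2.5 mm of the shut height (54 mm), level with the box within 0.03 rad, centred within 10 mm and at rest; the vial stands upright (within 0.2 rad) less than 30 mm from where it was (z of cover in the frame of box below 0.0565 m and angle between the z axis of cover and the z axis of box, either way round below 0.03 rad and angle between cover's own z axis and vertical below 0.1 rad and horizontal distance between cover and box below 0.01 m and linear speed of cover below 0.02 m/s and angle between vial's own z axis and vertical below 0.2 rad and distance of vial from where it was at the start of the episode below 0.03 m); the robot touches nothing.
It fails at once if the vial is knocked over (angle between vial's own z axis and vertical above 0.6 rad).
It also fails if it takes over 32 s, if anything falls off the work surface, if the arm or the gripper's body presses on something with over 40 N, if the wrist force passes 120 N, or if a joint passes its speed limit or range.

ROBOT

A 6-joint arm with a two-finger parallel gripper is mounted at the origin on the work surface. World frame = base frame: x ahead of the robot, y to its left, z up, the work surface at z = 0. Lengths are in m, angles in rad, forces in N, time in s.
With the tool pointing down it reaches from about 0.325 to 0.9 m from the base axis. Payload 3.5 kg.
Tool frame: the origin (TCP) lies midway between the tips of the shut fingers; the grasp point (between the pads) lies r.tcp_to_grasp behind it (r.tcp_to_grasp is the distance from the TCP to the grasp point, in m); z points along the fingers, y is the line along which they close (so a half turn about z gives the same grasp; the last joint's range is limited). The gripper opens to 85 mm and grips with 20 to 120 N. Pads are 22 mm wide; open, the fingers measure 114 mm over their backs; the gripper's body (76 mm by 85 mm) begins 54 mm behind the grasp point. The pads swing forward as they close: fully open they stand 13 mm farther back than shut.
Start: joints at [-1.419, 0.276, -0.026, 1.268, 0, 1.467], TCP at [0.158, -0.605, 0.231] pointing down, gripper open.
Joint ranges: [-3.12, 3.12], [-0.85, 1.88], [-1.08, 1.24], [-1.95, 2.15], [-1.57, 1.53], [-3.14, 3.14]. Speed limits (rad/s): [2.57, 2.57, 3.14, 3.14, 3.14, 3.14].

INTERFACE

Orientations are given as a unit quaternion [x, y, z, w].
In Python, from station import r gives the robot as it stands. The module is installed in compiled form; this text tells all that it offers.
- The arm moves only by the tool servo_tool, never from a script. Its argument "steps" is a list of rows, each an object with "fingers": the opening, from -1 (shut) to 1 (fully open), so that 0 is half open; "delta_pos": the shift along the tool's x, y, z in mm, a list of three; "angular": the turn, a rotation vector about the tool's x, y, z in rad, a list of three. A call has 1 to 12 rows; each row shifts and turns the commanded pose from where the row before left it, along the tool's axes as they then stand; what a row does not reach is not made up. A row lasts 1/10 s, in which the tool goes at most 50 mm and 8.59 degrees, less where a joint would pass 70% of its speed; a pose out of reach is approached as far as the arm can. A call is refused whole if a number of a shift passes 50 or a number of a turn 0.15, either way. A call with a gripper value outside its range is refused whole. The fingers move at their own pace and stop on an object; "newtons" is the grip in N (left out, the last holds). Time passes only in rows, so rows that do not move let the fingers close. It gives the time, the measured TCP pose, the force, the opening and the grip force at its end, in the units of the state.
- r.get_state(): the state, without advancing time (a new reading comes with each control period).
- r.read_camera(name): name is "scene" or "top" or "wrist"; returns a dict with "color" (384x512x3 uint8, red, green, blue), "range_z" (384x512 float32, m along the optical axis (not along the pixel's ray), 0 where there is no reading), "camera_matrix" (3x3 intrinsics, pixels), "R" (3x3) and "t" (3): a world point X has camera coordinates R X + t; the wrist camera has in their place "hand_eye" (4x4, takes a point from camera to tool coordinates, whose origin is the TCP and whose axes are the flange's). Camera axes: x right, y down, z forward; pixel columns grow to the right and rows downward; lengths in m; the calibration is good to about 2 mm. A picture is of the moment at which its call begins: read the wrist's pose just before it.
- r.job_done(): hands the job in; it is judged then, once.
Trained networks look in the newest picture that a camera, given by its name, has taken for a name from the list of things; names that differ only in an ending like _2 or _b are one class to them, and where a whole thing is asked for, a point or a joint stands for the part that bears it (a point fixed in the world has none). Each returns a list of dicts, best first, with "conf" (0 to 1); they miss things now and then, are a little off and sometimes report something else, mostly with a low value. They report only what shows in the picture. A call takes as long as a camera call. They do not tell look-alikes from the thing itself.
- r.masks_of(camera, label): "pixels" (384x512 bool, what is visible of it) and "location" ([column, row] in pixels, amid what is visible of it).
The state is a dict: "time": time; "q": joint angles; "qd": joint speeds; "tau": joint torques, N m; "tool_pos": TCP position; "tcp_rot": TCP orientation; "contact_force": force on the tool from outside, world axes, zero at the start; "moment": the same for the moment, N m; "opening": finger opening in m; "gripper_force": force on a finger pad.
Only numpy, scipy, OpenCV 4.12 (cv2) and the standard library are available. Lean on these libraries where they do the work, as an engineer would, in place of code of your own. Each camera call takes 0.05 s, during which the arm holds its last target. There are 200 camera calls.

## Working session

There is one attempt and no reset: what is moved stays moved. The work goes in short steps, Python scripts to look and compute and a tool call to move; the robot and the scene stay as the last step left them, time stands still between calls to the robot, and variables do not carry over. Pictures are saved under pics/ and viewed, at most 10 in all, crops included, and the job is handed in when it is done.

Besides the shell and the picture viewer there is one more tool, called after "Request:" as name(argument=value, ...) on one line, values as JSON. servo_tool: Moves the arm, as the interface text tells. Its arguments: {"type":"object","properties":{"steps":{"type":"array"},"newtons":{"type":"number"}},"required":["steps"]}

```bash
mkdir -p pics; cat > h.py <<'E'
import numpy as np, cv2
from station import r
def world(d,m):
    v,u=np.nonzero(m&(d["range_z"]>0)); z=d["range_z"][v,u]
    p=np.linalg.inv(d["camera_matrix"])@np.vstack([u,v,np.ones(len(u))])*z
    return (d["R"].T@(p-d["t"].reshape(3,1))).T,u,v
E
python3 - <<'E'
from h import *
ims=[]
for c in("top","scene"):
    d=r.read_camera(c); ims.append(d["color"][:,:,::-1])
    cv2.imwrite(f"pics/{c}0.png",ims[-1])
    for l in("cover","box","vial"):
        for k in r.masks_of(c,l):
            p,_,_=world(d,k["pixels"]); 
            print(c,l,round(k["conf"],2),k["location"],k["pixels"].sum(),np.median(p,0).round(3) if len(p) else None, np.percentile(p[:,2],95).round(3) if len(p) else None)
print(r.get_state())
E
```

```text
top cover 0.8 [316.4, 106.9] 3128 [ 0.691 -0.141  0.026] 0.029
top cover 0.79 [226.6, 259.2] 3397 [0.354 0.061 0.026] 0.029
top cover 0.77 [332.5, 205.3] 3674 [ 0.47  -0.16   0.066] 0.068
top cover 0.74 [370.9, 305.9] 3575 [ 0.252 -0.251  0.025] 0.028
scene cover 0.93 [149.2, 224.2] 3112 [ 0.707 -0.134  0.026] 0.028
scene cover 0.87 [322.2, 195.0] 2406 [0.368 0.071 0.027] 0.029
scene cover 0.71 [258.0, 122.8] 1353 [ 0.266 -0.238  0.027] 0.029
scene box 0.65 [227.2, 194.8] 404 [ 0.516 -0.097  0.02 ] 0.05
scene vial 0.75 [234.5, 216.1] 223 [ 0.563 -0.009  0.038] 0.052
{'time': 0.4, 'q': array([-1.41942548e+00,  2.76526895e-01, -2.66360836e-02,  1.26800075e+00,
       -3.50896229e-06,  1.46739855e+00]), 'qd': array([ 0.00090727, -0.00014086,  0.0024558 , -0.00078271,  0.00051565,
       -0.00037582]), 'tau': array([-4.19451021e-05, -4.44862425e+01,  2.95033139e+01,  5.71147903e-03,
       -9.32149487e-05,  4.83330581e-06]), 'tool_pos': array([ 0.15748502, -0.60470302,  0.23112299]), 'tcp_rot': array([ 9.91897567e-01,  1.27040083e-01, -6.15990784e-06, -1.83606228e-04]), 'contact_force': array([ 0.55831768, -0.00704472,  0.31264351]), 'moment': array([0.04318155, 0.03992954, 0.02333194]), 'gripper_force': 0.0, 'opening': 0.08557881333884497}
```

```bash
python3 - <<'E'
import cv2
import numpy as np
a=cv2.imread("pics/top0.png");b=cv2.imread("pics/scene0.png")
c=cv2.resize(a[130:290,240:430],None,fx=3,fy=3)
cv2.imwrite("pics/crop.png",c)
cv2.imwrite("pics/both.png",cv2.resize(np.hstack([a,b]),(800,300)))
E
```

```text
(no output)
```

View pics/both.png

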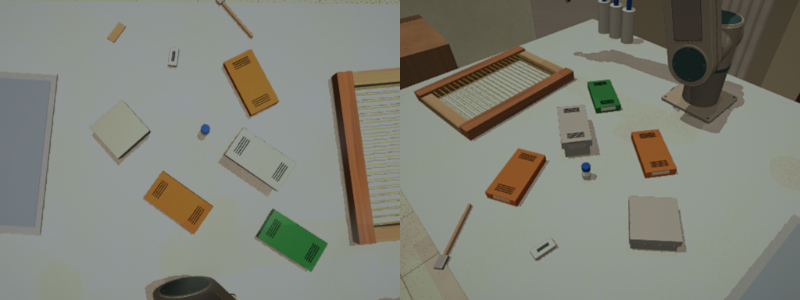

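View pics/crop.png

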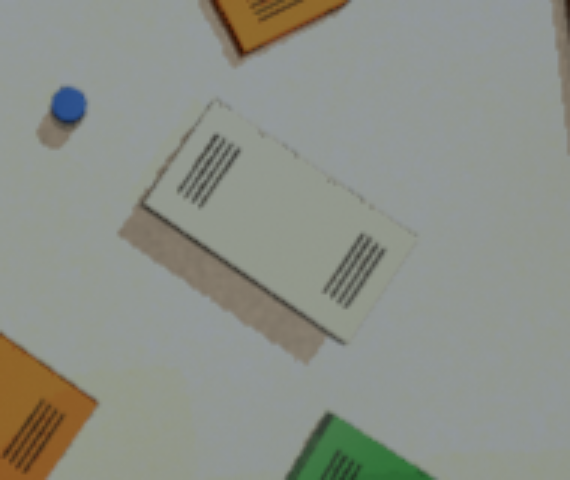

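The look-alikes are orange at top (316,107), orange at (227,259), green at (371,306) and the pale square box at about (155,167). The target is the grey oblong at (332,205), whose top is at 66 mm. The crop confirms it: grey, with ribs at both ends and the vial at (262,165) beside its left end.

```bash
python3 - <<'E'
from h import *
from scipy.spatial.transform import Rotation as Ro
d=r.read_camera("top"); m=[k for k in r.masks_of("top","cover") if abs(k["location"][0]-332)<8][0]["pixels"]
m=cv2.dilate(m.astype(np.uint8),np.ones((7,7)))>0
p,u,v=world(d,m); s=p[:,2]>.058; p=p[s];u=u[s];v=v[s]
c,wh,a=cv2.minAreaRect((p[:,:2]*1000).astype(np.float32)); print(c,wh,a,np.median(p[:,2]))
g=d["color"].mean(2)[v,u]; dk=g<np.median(g)*.7
ax=np.deg2rad(a if wh[0]>wh[1] else a+90); e=np.array([np.cos(ax),np.sin(ax)]); c=np.array(c)/1000
q=(p[:,:2]-c)@e
for sg in(1,-1):
    k=dk&(q*sg>.04)&(q*sg<.075); print("ribs",p[k,:2].mean(0),k.sum(), "pt",c+sg*.061*e)
    st=r.get_state(); T=Ro.from_quat(st["tcp_rot"])
    print("tool delta mm",(T.inv().apply(np.r_[c+sg*.061*e,.09]-st["tool_pos"])*1000).round(1))
print(e,T.as_matrix().round(3),st["tool_pos"],st["time"])
E
```

```text
(471.6138610839844, -160.689697265625) (171.8431396484375, 90.27112579345703) 55.723358154296875 0.06603712128487166
ribs [ 0.50258787 -0.10845249] 131 pt [ 0.5059684  -0.11028369]
tool delta mm [ 461.8 -390.7  141.3]
ribs [ 0.43582479 -0.20944261] 134 pt [ 0.43725932 -0.2110957 ]
tool delta mm [ 369.9 -310.5  141.3]
[0.56318922 0.82632796] [[ 0.968  0.252 -0.   ]
 [ 0.252 -0.968  0.   ]
 [ 0.    -0.    -1.   ]] [ 0.15750829 -0.60480809  0.23127189] 0.5
```

Request:
servo_tool(steps=[{"fingers":-1,"delta_pos":[31,-26,0],"angular":[0,0,0]},{"fingers":-1,"delta_pos":[31,-26,0],"angular":[0,0,0]},{"fingers":-1,"delta_pos":[31,-26,0],"angular":[0,0,0]},{"fingers":-1,"delta_pos":[31,-26,0],"angular":[0,0,0]},{"fingers":-1,"delta_pos":[31,-26,0],"angular":[0,0,0]},{"fingers":-1,"delta_pos":[31,-26,0],"angular":[0,0,0]},{"fingers":-1,"delta_pos":[31,-26,0],"angular":[0,0,0]},{"fingers":-1,"delta_pos":[31,-26,0],"angular":[0,0,0]},{"fingers":-1,"delta_pos":[31,-26,0],"angular":[0,0,0]},{"fingers":-1,"delta_pos":[31,-26,0],"angular":[0,0,0]},{"fingers":-1,"delta_pos":[31,-26,0],"angular":[0,0,0]},{"fingers":-1,"delta_pos":[29,-24,0],"angular":[0,0,0]}])

```text
time: 1.7
tool_pos: [0.4383, -0.21, 0.2317]
tcp_rot: [0.992, 0.127, 0.0, 0.0]
contact_force: [0.0, -0.1, 0.4]
opening: 0.0002
gripper_force: 0.0
```

Request:
servo_tool(steps=[{"fingers":-1,"delta_pos":[-1,1,40],"angular":[0,0,0]},{"fingers":-1,"delta_pos":[0,0,40],"angular":[0,0,0]},{"fingers":-1,"delta_pos":[0,0,40],"angular":[0,0,0]},{"fingers":-1,"delta_pos":[0,0,30],"angular":[0,0,0]},{"fingers":-1,"delta_pos":[0,0,5],"angular":[0,0,0]},{"fingers":-1,"delta_pos":[0,0,0],"angular":[0,0,0]}])

```text
time: 2.3
tool_pos: [0.4361, -0.2124, 0.0759]
tcp_rot: [0.992, 0.127, -0.001, -0.001]
contact_force: [0.4, 0.3, 0.0]
opening: 0.0001
gripper_force: 0.0
```

Request:
servo_tool(steps=[{"fingers":-1,"delta_pos":[0,0,5],"angular":[0,0,0]},{"fingers":-1,"delta_pos":[0,0,4],"angular":[0,0,0]},{"fingers":-1,"delta_pos":[0,0,3],"angular":[0,0,0]},{"fingers":-1,"delta_pos":[0,0,3],"angular":[0,0,0]},{"fingers":-1,"delta_pos":[0,0,0],"angular":[0,0,0]}])

```text
time: 2.8
tool_pos: [0.4375, -0.2133, 0.0621]
tcp_rot: [0.992, 0.127, 0.001, 0.001]
contact_force: [0.0, 0.6, 1.1]
opening: 0.0001
gripper_force: 0.0
```

Request:
servo_tool(steps=[{"fingers":-1,"delta_pos":[0,0,2],"angular":[0,0,0]},{"fingers":-1,"delta_pos":[0,0,2],"angular":[0,0,0]},{"fingers":-1,"delta_pos":[0,0,2],"angular":[0,0,0]},{"fingers":-1,"delta_pos":[0,0,0],"angular":[0,0,0]}])

```text
time: 3.2
tool_pos: [0.4367, -0.2127, 0.0557]
tcp_rot: [0.992, 0.127, -0.0, -0.0]
contact_force: [-1.5, 0.1, 4.8]
opening: -0.0004
gripper_force: 2.6
```

Request:
servo_tool(steps=[{"fingers":-1,"delta_pos":[0,0,2],"angular":[0,0,0]},{"fingers":-1,"delta_pos":[0,0,2],"angular":[0,0,0]},{"fingers":-1,"delta_pos":[0,0,0],"angular":[0,0,0]}])

```text
time: 3.5
tool_pos: [0.4369, -0.2128, 0.0551]
tcp_rot: [0.992, 0.127, -0.0, -0.0]
contact_force: [-9.8, 5.4, 32.6]
opening: 0.0
gripper_force: 16.1
```

Request:
servo_tool(steps=[{"fingers":-1,"delta_pos":[0,0,-10],"angular":[0,0,0]},{"fingers":-1,"delta_pos":[0,0,-25],"angular":[0,0,0]},{"fingers":-1,"delta_pos":[30,-27,-10],"angular":[0,0,0]},{"fingers":-1,"delta_pos":[30,-27,0],"angular":[0,0,0]},{"fingers":-1,"delta_pos":[32,-27,0],"angular":[0,0,0]},{"fingers":-1,"delta_pos":[0,0,0],"angular":[0,0,0]}])

```text
time: 4.1
tool_pos: [0.5078, -0.1081, 0.0965]
tcp_rot: [0.992, 0.13, 0.001, -0.0]
contact_force: [-1.1, -1.0, -0.1]
opening: -0.0002
gripper_force: 0.0
```

```bash
python3 - <<'E'
from h import *
d=r.read_camera("scene"); im=d["color"][100:240,180:330,::-1]; cv2.imwrite("pics/s1.png",cv2.resize(im,None,fx=4,fy=4))
d=r.read_camera("top"); e=np.array([.5632,.8263]);c=np.array([.4716,-.1607])
p,u,v=world(d,d["range_z"]>0); q=(p[:,:2]-c)@e; w=(p[:,:2]-c)@np.array([-e[1],e[0]])
for a in range(-80,80,20):
    k=(abs(w)<.035)&(q>a/1e3)&(q<a/1e3+.02)&(p[:,2]<.075)&(p[:,2]>.04); print(a+10,k.sum(),np.median(p[k,2]) if k.any() else 0)
E
```

```text
-70 0 0
-50 0 0
-30 0 0
-10 0 0
10 0 0
30 0 0
50 7 0.06259406256049928
70 42 0.06427921598958478
```

View pics/s1.png

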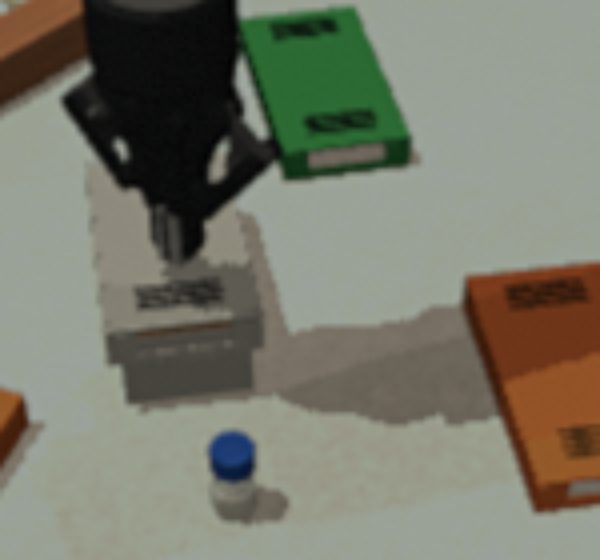

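The picture shows the tool above the raised end's ribs (180,295). That end is still up at about 65 mm, and the vial is standing at (232,475). I'll press this end now.

Request:
servo_tool(steps=[{"fingers":-1,"delta_pos":[0,0,15],"angular":[0,0,0]},{"fingers":-1,"delta_pos":[0,0,12],"angular":[0,0,0]},{"fingers":-1,"delta_pos":[0,0,3],"angular":[0,0,0]},{"fingers":-1,"delta_pos":[0,0,3],"angular":[0,0,0]},{"fingers":-1,"delta_pos":[0,0,3],"angular":[0,0,0]},{"fingers":-1,"delta_pos":[0,0,3],"angular":[0,0,0]},{"fingers":-1,"delta_pos":[0,0,0],"angular":[0,0,0]}])

```text
time: 4.9
tool_pos: [0.5052, -0.1114, 0.0571]
tcp_rot: [0.992, 0.127, -0.0, -0.0]
contact_force: [0.0, -0.0, 0.8]
opening: -0.0003
gripper_force: 0.0
```

Request:
servo_tool(steps=[{"fingers":-1,"delta_pos":[0,0,2],"angular":[0,0,0]},{"fingers":-1,"delta_pos":[0,0,2],"angular":[0,0,0]},{"fingers":-1,"delta_pos":[0,0,2],"angular":[0,0,0]},{"fingers":-1,"delta_pos":[0,0,0],"angular":[0,0,0]}])

```text
time: 5.3
tool_pos: [0.5057, -0.1114, 0.054]
tcp_rot: [0.992, 0.127, 0.0, 0.0]
contact_force: [-5.8, 1.8, 19.2]
opening: -0.0001
gripper_force: 9.6
```

Rigid at 54 mm. I'll lift, move away and check.

Request:
servo_tool(steps=[{"fingers":-1,"delta_pos":[0,0,-10],"angular":[0,0,0]},{"fingers":-1,"delta_pos":[0,0,-40],"angular":[0,0,0]},{"fingers":-1,"delta_pos":[0,0,-45],"angular":[0,0,0]},{"fingers":-1,"delta_pos":[0,0,-45],"angular":[0,0,0]},{"fingers":-1,"delta_pos":[-40,28,-20],"angular":[0,0,0]},{"fingers":-1,"delta_pos":[-40,28,0],"angular":[0,0,0]},{"fingers":-1,"delta_pos":[-40,28,0],"angular":[0,0,0]},{"fingers":-1,"delta_pos":[-40,28,0],"angular":[0,0,0]},{"fingers":-1,"delta_pos":[-40,28,0],"angular":[0,0,0]},{"fingers":-1,"delta_pos":[-40,28,0],"angular":[0,0,0]},{"fingers":-1,"delta_pos":[-40,28,0],"angular":[0,0,0]},{"fingers":-1,"delta_pos":[-40,28,0],"angular":[0,0,0]}])

```text
time: 6.5
tool_pos: [0.2523, -0.408, 0.2105]
tcp_rot: [0.992, 0.127, 0.0, 0.0]
contact_force: [1.0, -0.4, -0.0]
opening: 0.0002
gripper_force: 0.0
```

```bash
python3 - <<'E'
from h import *
d=r.read_camera("top"); e=np.array([.5632,.8263]);c=np.array([.4716,-.1607])
cv2.imwrite("pics/t2.png",d["color"][:,:,::-1])
p,u,v=world(d,d["range_z"]>0); q=(p[:,:2]-c)@e; w=(p[:,:2]-c)@np.array([-e[1],e[0]])
for a in range(-80,80,20):
    k=(abs(w)<.035)&(q>a/1e3)&(q<a/1e3+.02); print(a+10,k.sum(),np.median(p[k,2]) if k.any() else 0)
k=(abs(w)<.07)&(abs(q)<.12)&(p[:,2]>.047)&(p[:,2]<.07);print(cv2.minAreaRect((p[k,:2]*1000).astype(np.float32)))
print(r.get_state()["contact_force"])
E
```

```text
-70 308 0.05368964349911842
-50 317 0.05370293865994849
-30 309 0.0537517787460548
-10 314 0.05368934644792922
10 307 0.053617963005940635
30 311 0.05389733839071568
50 309 0.054012650425398184
70 309 0.05405522230508725
((472.9861755371094, -161.34352111816406), (172.15615844726562, 90.34088134765625), 55.11732864379883)
[-1.56897995 -5.48485113  0.3995761 ]
```

View pics/t2.png

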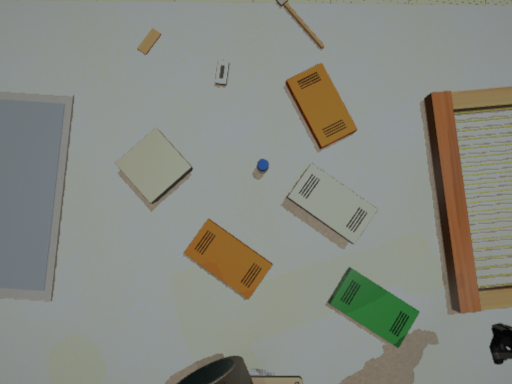

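The cover at (332,203) is level at 54 mm, the vial is standing at (262,166), and the arm is clear.

Request:
servo_tool(steps=[{"fingers":-1,"delta_pos":[0,0,0],"angular":[0,0,0]},{"fingers":-1,"delta_pos":[0,0,0],"angular":[0,0,0]},{"fingers":-1,"delta_pos":[0,0,0],"angular":[0,0,0]}])

```text
time: 6.85
tool_pos: [0.2545, -0.4056, 0.2101]
tcp_rot: [0.992, 0.128, 0.0, -0.0]
contact_force: [-0.6, 0.0, -0.1]
opening: -0.0004
gripper_force: 0.0
```

```bash
python3 -c "
from station import r
print(r.get_state()['contact_force'],r.job_done())"
```

```text
the job is handed in; nothing more can be done
[-0.58371691  0.04233287 -0.09461039] None
```

I pressed the cover down at both ends; it now sits level at about 54 mm, the vial is still standing where it was, the arm is clear, and the job is handed in (no verdict came back).

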